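# Seat the capacitor and lift the amplifier board level

### The job

Stand the wider of the two loose capacitors upright in the empty clamp ring on the circuit board, all the way down onto the board, and let go of it while the board is still lying on its wooden blocks. Then grip the board (its finned heat sink makes a good handle), lift it about 10 cm clear of the blocks without tipping it, and finish while holding it there, steady and level, with the capacitor still standing in its ring. Leave the slim capacitor, the screwdriver and the box of screws where they are.

Things in the scene. Friction and masses are not known exactly. Their poses are not given: they have to be found in the camera images.
- board: Dark brown circuit board, 180 x 110 x 3 mm, about 0.35 kg, loose across two wooden blocks. Origin: centre of its underside; x along its length towards the clamp ring, z up. On it: heat sink at the centre, clamp ring at x +55 mm, transformer (34 x 44, 30 mm high) at x -62 mm, parts up to 9 mm high along the long edges. With the capacitor it balances within 15 mm of the heat sink's middle.
- clamp (a point): Centre of the empty steel clamp ring, at the level of the board's upper face (the floor of the ring). The ring is 29 mm inside, 37 mm outside, 14 mm high and open upwards. It has its own axes parallel to the board's.
- sink_top (a point): Centre of the top of the heat sink, a finned aluminium block fixed to the board, 44 mm along the board's x, 24 mm along its y, 60 mm high above the board's upper face. To be gripped across the 24 mm; 30 to 50 N is plenty (much harder makes the held board tremble). The axes are the board's.
- rest: Two fixed wooden blocks, each 30 x 120 mm and 40 mm high, their centres 72 mm either side of this origin along its x. Origin: midway between them, on the bench; z up.
- cap_wide: The wider loose capacitor: black can with an aluminium top, 26 mm in diameter, 50 mm high, about 45 g, standing on the bench. Origin: centre of its underside; z along its axis, up.
- cap_slim: The slim capacitor, same look and height (50 mm) but 16 mm in diameter, standing on the bench. Not to be disturbed. Origin: centre of its underside.
- driver: Screwdriver with orange handle, 180 mm long, lying on the bench. Not to be disturbed. Its x runs along it towards the tip.
- parts_box: Open clear plastic box with screws, 80 x 130 mm, 45 mm high, on the bench. Not to be disturbed. Origin: centre of its underside.
Mind the look-alikes: they are no part of the job. There is more than one size of the rest; the one meant has the size given above.

How it is judged:
On the way, in this order (a step that is already met when the one before it is completed fails the run):
1. the wide capacitor stands down in the clamp ring, let go, the board still on its blocks (distance between cap_wide and clamp below 0.006 m and angle between the z axis of cap_wide and the z axis of board, either way round below 0.12 rad and contact force between cap_wide and the fingers below 0.1 N and height (world z) of board below 0.048 m and contact force between board and rest above 0.5 N), for 0.2 s.
2. the board is lifted clear of the blocks, gripped by the fingers (height (world z) of board above 0.06 m and contact force between board and the fingers above 2 N and contact force between board and rest below 0.1 N), for 0.2 s.
At the end, for the whole second after the job is handed in: Board held in the fingers, underside 60 to 180 mm above the block tops, level within 0.1 rad, still (under 30 mm/s, 0.4 rad/s), off the blocks; the wide capacitor stands in the ring, foot within 6 mm of the floor centre, parallel within 0.12 rad, not touched by the fingers (distance between cap_wide and clamp below 0.006 m and angle between the z axis of cap_wide and the z axis of board, either way round below 0.12 rad and height (world z) of board between 0.1 and 0.22 m and angle between board's own z axis and vertical below 0.1 rad and linear speed of board below 0.03 m/s and angular speed of board below 0.4 rad/s and contact force between board and the fingers above 2 N and contact force between cap_wide and the fingers below 0.1 N and contact force between board and rest below 0.1 N); the arm keeps its last pose, push and grip.
It fails at once if the slim capacitor, the screwdriver or the box of screws is moved more than 30 mm, or the slim capacitor is knocked over (distance of any of cap_slim, driver, parts_box from where it was at the start of the episode above 0.03 m or angle between cap_slim's own z axis and vertical above 0.5 rad).
It fails at once if the board is tipped more than 0.35 rad (20 degrees) (angle between board's own z axis and vertical above 0.35 rad).
It also fails if it takes over 51 s, if anything falls off the work surface, if the arm or the gripper's body presses on something with over 40 N, if the wrist force passes 120 N, or if a joint passes its speed limit or range.

### The arm

A 6-joint arm with a two-finger parallel gripper is mounted at the origin on the work surface. World frame = base frame: x ahead of the robot, y to its left, z up, the work surface at z = 0. Lengths are in m, angles in rad, forces in N, time in s.
With the tool pointing down it reaches from about 0.35 to 0.975 m from the base axis. Payload 4.9 kg.
Tool frame: the origin (TCP) lies midway between the tips of the shut fingers; the grasp point (between the pads) lies 19 mm behind it; z points along the fingers, y is the line along which they close (so a half turn about z gives the same grasp; the last joint's range is limited). The gripper opens to 85 mm and grips with 20 to 120 N. Pads are 22 mm wide; open, the fingers measure 114 mm over their backs; the gripper's body (76 mm by 85 mm) begins 54 mm behind the grasp point. The pads swing forward as they close: fully open they stand 13 mm farther back than shut.
Start: joints at [-1.331, 0.053, 1.613, -0, 1.476, -0.119], TCP at [0.219, -0.585, 0.231] pointing down, gripper open.
Joint ranges: [-3.01, 3.01], [-1.01, 2.22], [0.06, 2.58], [-1.02, 4.17], [0.09, 2.62], [-3.14, 3.14]. Speed limits (rad/s): [2.57, 2.57, 3.14, 3.14, 3.14, 3.14].

### API

Orientations are given as a unit quaternion [w, x, y, z].
In Python, from plant import manip gives the robot as it stands.
- The arm moves only by the tool move_arm, never from a script. Its argument "increments" is one flat list of numbers, 5 for each row, row after row: the shift along the tool's x, y, z in mm, then the turn about the tool's z in rad, then the opening, from 0 (shut) to 1 (fully open). In form: [tx, ty, tz, spin, jaw, tx, ty, tz, spin, jaw, ...]. A call has 1 to 8 rows; each row shifts and turns the commanded pose from where the row before left it, along the tool's axes as they then stand; what a row does not reach is not made up. A row lasts 1/12 s, in which the tool goes at most 41.7 mm and 7.16 degrees, less where a joint would pass 70% of its speed; a pose out of reach is approached as far as the arm can. A call with a gripper value outside its range is refused whole. The fingers move at their own pace and stop on an object; the grip force is fixed at half the most. Time passes only in rows, so rows that do not move let the fingers close. It gives the time, the measured TCP pose, the force, the opening and the grip force at its end, in the units of the state.
- manip.state(): the state, without advancing time (a new reading comes with each control period).
- manip.grab_frame(name): name is "scene" or "top" or "wrist"; returns a dict with "image" (400x640x3 uint8, blue, green, red), "fov_y" (degrees; the focal length in pixels is half the picture's height over the tangent of half this angle, whatever the lens; pixels are square), "cx", "cy" (the principal point, pixels), "eye" and "rotation" of the camera in the world; the wrist camera has in their place "T_tool_cam" (4x4, takes a point from camera to tool coordinates, whose origin is the TCP and whose axes are the flange's). Camera axes: x right, y down, z forward; pixel columns grow to the right and rows downward; lengths in m; the calibration is good to about 2 mm. A picture is of the moment at which its call begins: read the wrist's pose just before it. There is no depth.
- manip.job_done(): hands the job in; it is judged then, once.
The state is a dict: "time": time; "joint_pos": joint angles; "joint_vel": joint speeds; "joint_efforts": joint torques, N m; "tool_pos": TCP position; "tool_rot": TCP orientation; "contact_force": force on the tool from outside, world axes, zero at the start; "ft_torque": the same for the moment, N m; "gripper_width": opening from 0.0 (shut) to 1.0 (fully open); "grasp_force": force on a finger pad.
Only numpy, scipy, OpenCV 4.12 (cv2) and the standard library are available. Lean on these libraries where they do the work, as an engineer would, in place of code of your own. Each camera call takes 0.05 s, during which the arm holds its last target. There are 200 camera calls.

## Working session

There is one attempt and no reset: what is moved stays moved. The work goes in short steps, Python scripts to look and compute and a tool call to move; the robot and the scene stay as the last step left them, time stands still between calls to the robot, and variables do not carry over. Pictures are saved under pics/ and viewed, at most 10 in all, crops included, and the job is handed in when it is done.

Besides the shell and the picture viewer there is one more tool, called after "Call:" in YAML: its name, and indented under it one key for each argument. move_arm: Moves the arm, as the interface text tells. Its arguments: {"type":"object","properties":{"increments":{"type":"array"}},"required":["increments"]}

```bash
mkdir -p pics; ls; cat > h.py <<'E'
import numpy as np, cv2
from plant import manip
from scipy.spatial.transform import Rotation as R
def q2R(q): return R.from_quat([q[1],q[2],q[3],q[0]]).as_matrix()
def cam(name):
    s=manip.state(); f=manip.grab_frame(name)
    im=np.array(f["image"]); F=im.shape[0]/2/np.tan(np.radians(f["fov_y"])/2)
    if "eye" in f: e,M=np.array(f["eye"]),np.array(f["rotation"])
    else:
        T=np.array(f["T_tool_cam"]); Q=q2R(s["tool_rot"]); M=Q@T[:3,:3]; e=np.array(s["tool_pos"])+Q@T[:3,3]
    if M.shape!=(3,3): M=q2R(M.ravel())
    return im,dict(F=F,c=(f["cx"],f["cy"]),e=e,M=M)
def pt(c,u,v,z):
    d=c["M"]@np.array([(u-c["c"][0])/c["F"],(v-c["c"][1])/c["F"],1]); return c["e"]+d*(z-c["e"][2])/d[2]
def pix(c,p):
    q=c["M"].T@(np.array(p)-c["e"]); return q[:2]/q[2]*c["F"]+c["c"]
E
python3 - <<'E'
from h import *
import pickle
for n in ["scene","top"]:
    im,c=cam(n); cv2.imwrite(f"pics/{n}0.png",im); pickle.dump(c,open(n+"0.pkl","wb")); print(n,c)
print(manip.state())
E
```

```text
pics
scene {'F': np.float64(382.5843056731621), 'c': (324.2635258365097, 198.65590772241563), 'e': array([ 0.92078585, -0.37680993,  0.62320622]), 'M': array([[ 0.62309718,  0.57984907, -0.52490471],
       [ 0.78213548, -0.45872357,  0.42170697],
       [ 0.00374023, -0.67331103, -0.7393499 ]])}
top {'F': np.float64(390.0569003989874), 'c': (312.9735780243323, 197.09104826948868), 'e': array([ 0.41412743, -0.04544457,  0.99972803]), 'M': array([[ 0.00356927, -0.98915477,  0.14683359],
       [-0.99954409, -0.0079313 , -0.02913262],
       [ 0.02998126, -0.14666267, -0.98873211]])}
{'time': 0.1, 'joint_pos': array([-1.33100812e+00,  5.33167403e-02,  1.61417758e+00,  5.09754321e-06,
        1.47603840e+00, -1.19024757e-01]), 'joint_vel': array([ 0.000402  , -0.0009722 , -0.00214808,  0.00125294,  0.00148246,
        0.00117491]), 'joint_efforts': array([ 1.39395524e-03, -3.94899166e+01, -3.71364033e+01, -1.26904933e-04,
        3.88251850e-03, -8.21597894e-06]), 'tool_pos': array([ 0.21932467, -0.58463079,  0.23015744]), 'tool_rot': array([-9.68421747e-04,  9.83949357e-01,  1.78445288e-01, -5.60044101e-05]), 'contact_force': array([ 0.05195982, -0.12028062, -0.06650108]), 'ft_torque': array([-0.04131274, -0.00052898, -0.02372409]), 'grasp_force': 0.0, 'gripper_width': 0.9988793534899971}
```

View pics/top0.png

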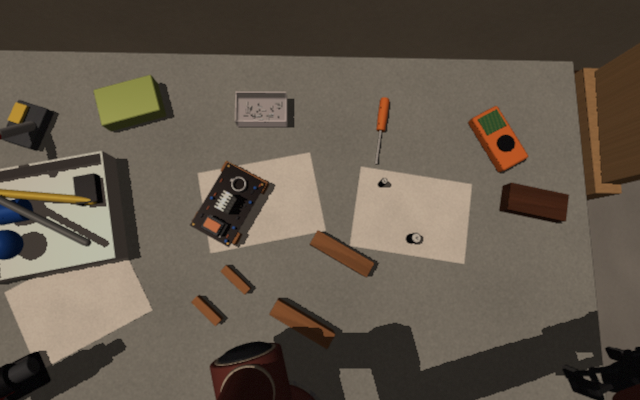

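View pics/scene0.png

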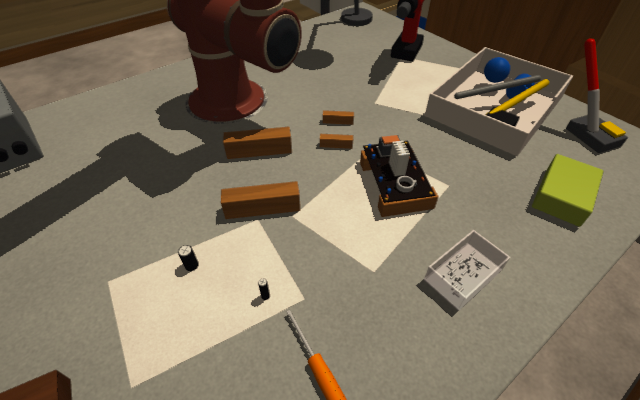

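Top view: wide capacitor about (415,238), slim about (384,183). The board on its blocks is at (232,203), with the ring at (238,184), heat sink at (228,203) and orange transformer at (215,228).

Could be taken for the capacitor: (415,238) and (384,183). I choose the thicker one at (415,238), which is (187,257) in the scene view. Could be taken for the rest: the spare wooden blocks at (342,253), (303,322), (237,279) and (207,310). The rest meant is the pair under the board. I'll check the choice in one crop.

```bash
python3 - <<'E'
from h import *
import pickle
c=pickle.load(open("top0.pkl","rb")); s=pickle.load(open("scene0.pkl","rb"))
a=cv2.imread("pics/top0.png"); b=cv2.imread("pics/scene0.png")
r=lambda im,x,y,w,h:cv2.resize(im[y:y+h,x:x+w],(400,300),interpolation=cv2.INTER_CUBIC)
g=np.vstack([np.hstack([r(a,365,168,80,60+30)if 0 else r(a,350,168,100,75+0),r(b,170,235,120,90)]),np.hstack([r(a,182,155,100,75+15)if 0 else r(a,172,155,120,90),r(b,350,125,120,90)])])
cv2.imwrite("pics/crop1.png",g)
print("wide",pt(c,415,238,.05),pt(s,186,250,.05)); print("slim",pt(c,382,182,.05),pt(s,263,282,.05))
for n,u,v,z in [("ring",238,184,.057),("sink",228,202,.103),("trafo",215,228,.073)]: print(n,pt(c,u,v,z))
E
```

```text
wide [ 0.45609586 -0.32324357  0.05      ] [ 0.45710267 -0.32336575  0.05      ]
slim [ 0.59453891 -0.24525863  0.05      ] [ 0.59859189 -0.24975125  0.05      ]
ring [0.58498299 0.11008494 0.057     ]
sink [0.53428418 0.12409438 0.103     ]
trafo [0.47624215 0.15803784 0.073     ]
```

View pics/crop1.png

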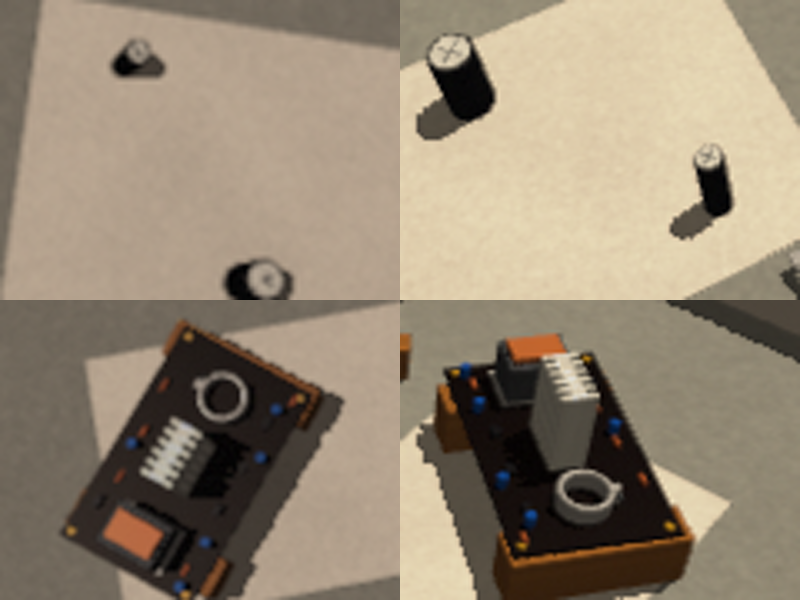

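Crop: wide can top at crop (265,275), or top-view pixel (416,237), clearly fatter than the slim one at crop (138,50). The ring is empty, at crop (222,398), and the sink is beside it at (172,455). Moving over the wide can.

Call:
move_arm:
  increments: [31.4,-16.2,0,0,1,31.4,-16.2,0,0,1,31.4,-16.2,0,0,1,31.4,-16.2,0,0,1,31.4,-16.2,0,0,1,31.4,-16.2,0,0,1,31.4,-16.2,0,0,1,31.4,-16.2,0,0,1]

```text
time: 0.77
tool_pos: [0.4098, -0.3739, 0.2308]
tool_rot: [-0.0, 0.984, 0.178, -0.0]
contact_force: [0.6, -0.0, 0.8]
gripper_width: 1.002
grasp_force: 0.0
```

Call:
move_arm:
  increments: [31.4,-16.2,0,0,1,31.4,-16.2,0,0,1,0,0,0,0.12,1,0,0,0,0.12,1,0,0,0,0.12,1,0,0,0,0.12,1,0,0,0,0.12,1,0,0,0,0.12,1]

```text
time: 1.43
tool_pos: [0.4564, -0.3229, 0.2306]
tool_rot: [-0.0, 0.983, -0.182, -0.001]
contact_force: [0.2, 0.2, 0.1]
gripper_width: 0.998
grasp_force: 0.0
```

Call:
move_arm:
  increments: [0,0,0,0.055,1,0,0,0,0,1,0,0,0,0,1]

```text
time: 1.68
tool_pos: [0.4564, -0.3231, 0.2308]
tool_rot: [-0.0, 0.979, -0.206, -0.0]
contact_force: [0.7, 0.7, -0.2]
gripper_width: 1.0
grasp_force: 0.0
```

```bash
python3 - <<'E'
from h import *
import pickle
im,c=cam("wrist"); cv2.imwrite("pics/w1.png",im); pickle.dump(c,open("w1.pkl","wb"))
print(c, pix(c,[.456,-.323,.05]),manip.state()["tool_pos"])
E
```

```text
{'F': np.float64(340.9308377207104), 'c': (319.72828928766194, 197.79012749928788), 'e': array([ 0.52958961, -0.35635977,  0.37307976]), 'M': array([[-4.02363235e-01, -8.69381622e-01, -2.86843898e-01],
       [-9.15479859e-01,  3.81871252e-01,  1.26771351e-01],
       [-6.75244179e-04,  3.13607942e-01, -9.49552317e-01]])} [318.9971079 172.5335411] [ 0.45641888 -0.32306835  0.23088173]
```

View pics/w1.png

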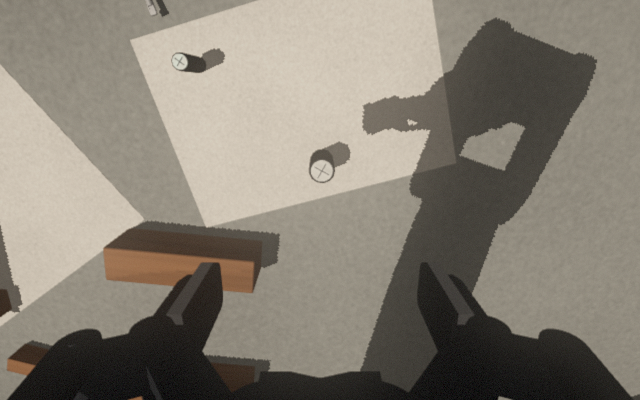

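The wide can's top is at about (322,171), where predicted. A spare block lies at (185,255), so I'll check its clearance to the left finger.

```bash
python3 - <<'E'
from h import *
import pickle
c=pickle.load(open("w1.pkl","rb")); im=cv2.imread("pics/w1.png")
g=cv2.cvtColor(im,cv2.COLOR_BGR2GRAY)[150:192,300:360]
m=(g<75).astype(np.uint8)  # black rim/body
inv=1-cv2.morphologyEx(m,cv2.MORPH_CLOSE,np.ones((2,2)))
n,l,st,ce=cv2.connectedComponentsWithStats(inv,connectivity=4)
for i in range(1,n):
    if 80<st[i,4]<900: print(st[i],ce[i]+[300,150],pt(c,*(ce[i]+[300,150]),.05))
s=manip.state(); Q=q2R(s["tool_rot"]); 
for n,u,v,z in [("cap",322,171,.05),("blk",262,238,.04),("blk",253,292,.0)]:
    p=pt(c,u,v,z); print(n,p,(Q.T@(p-s["tool_pos"])*1000).round(1))
E
```

```text
cap [ 0.45622858 -0.3262923   0.05      ] [  1.3   3.1 180.9]
blk [ 0.41232106 -0.23705641  0.04      ] [-74.9 -60.9 191. ]
blk [ 0.33572056 -0.17842717  0.        ] [-168.6  -83.7  231. ]
```

Call:
move_arm:
  increments: [1,1.5,30,0,1,0,0,30,0,1,0,0,30,0,1,0,0,30,0,1,0,0,30,0,1,0,0,25,0,1,0,0,20,0,1,0,0,20,0,1]

```text
time: 2.4
tool_pos: [0.4564, -0.3246, 0.0146]
tool_rot: [-0.0, 0.979, -0.206, -0.001]
contact_force: [-0.2, -0.0, 0.1]
gripper_width: 0.998
grasp_force: 0.0
```

Call:
move_arm:
  increments: [0,0,2,0,1,0,0,0,0,0.6,0,0,0,0,0,0,0,0,0,0,0,0,0,0,0,0,0,0,0,0,0,0,0,0,0,0,0,0,0,0]

```text
time: 3.07
tool_pos: [0.4579, -0.3259, 0.016]
tool_rot: [0.001, 0.978, -0.207, 0.001]
contact_force: [-0.1, 0.9, 5.5]
gripper_width: 0.286
grasp_force: 59.3
```

Call:
move_arm:
  increments: [0,0,0,0,0,0,0,0,0,0,0,0,0,0,0]

```text
time: 3.32
tool_pos: [0.4579, -0.3259, 0.016]
tool_rot: [0.001, 0.978, -0.207, 0.001]
contact_force: [-0.1, -0.0, 6.8]
gripper_width: 0.284
grasp_force: 59.3
```

Call:
move_arm:
  increments: [0,0,-15,0,0,0,0,-30,0,0,0,0,-35,0,0,0,0,-35,0,0,0,0,-35,0,0,0,0,-35,0,0,-7,-29,0,0,0,-8,-30,0,0,0]

```text
time: 3.98
tool_pos: [0.4683, -0.2664, 0.2032]
tool_rot: [0.001, 0.978, -0.208, 0.003]
contact_force: [0.2, 0.3, -0.5]
gripper_width: 0.281
grasp_force: 58.9
```

Call:
move_arm:
  increments: [-8,-30,0,0,0,-8,-30,0,0,0,-8,-30,0,0,0,-8,-30,0,0,0,-8,-30,0,0,0,-8,-30,0,0,0,-8,-30,0,0,0,-8,-30,0,0,0]

```text
time: 4.65
tool_pos: [0.5052, -0.018, 0.1991]
tool_rot: [-0.0, 0.978, -0.207, -0.0]
contact_force: [1.6, -0.3, -1.4]
gripper_width: 0.288
grasp_force: 58.9
```

Call:
move_arm:
  increments: [-8,-30,0,0,0,-8,-30,0,0,0,-8,-30,0,0,0,-8,-30,0,0,0,-8,-30,0,0,0,0,0,0,0,0,0,0,0,0,0]

```text
time: 5.23
tool_pos: [0.5292, 0.135, 0.1989]
tool_rot: [0.0, 0.979, -0.205, -0.0]
contact_force: [-0.2, -1.0, -0.5]
gripper_width: 0.286
grasp_force: 59.1
```

```bash
python3 - <<'E'
from h import *
import pickle
im,c=cam("wrist"); cv2.imwrite("pics/w2.png",im); pickle.dump(c,open("w2.pkl","wb"))
s=manip.state();print(s["tool_pos"],s["tool_rot"],s["gripper_width"],pix(c,[.585,.11,.057]))
E
```

```text
[0.52919291 0.13404717 0.19886386] [ 3.69346421e-04  9.78563351e-01 -2.05945355e-01 -3.78727873e-04] 0.2881522959232797 [319.20146522 110.23018667]
```

View pics/w2.png

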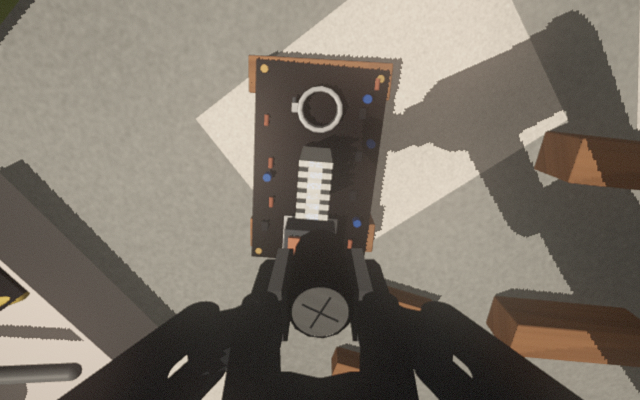

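The ring is at (320,109), cap top in hand at (320,311), and the board is roughly aligned with the tool. Fitting these precisely.

```bash
cat > ring.py <<'E'
from h import *
def ring(im,u,v,thr=110):
    g=cv2.cvtColor(im,cv2.COLOR_BGR2GRAY); m=(g>thr).astype(np.uint8)
    cs,h=cv2.findContours(m,cv2.RETR_CCOMP,cv2.CHAIN_APPROX_NONE)
    best=None
    for k,cn in zip(h[0],cs):
        if k[3]>=0 and len(cn)>30:
            e=cv2.fitEllipse(cn)
            if np.hypot(e[0][0]-u,e[0][1]-v)<15: best=e
    return best
E
python3 - <<'E'
from ring import *
import pickle
c=pickle.load(open("w2.pkl","rb")); im=cv2.imread("pics/w2.png")
s=manip.state(); Q=q2R(s["tool_rot"]); tp=s["tool_pos"]
tool=lambda p:(Q.T@(p-tp)*1000).round(1)
for t in (90,110,130,150):
    e=ring(im,320,109,t); print(t,e)
    if e: p=pt(c,*e[0],.057); print(p,tool(p))
m=cv2.inRange(cv2.cvtColor(im,cv2.COLOR_BGR2HSV),(15,100,90),(35,255,255))
n,l,st,ce=cv2.connectedComponentsWithStats(m)
D=[]
for i in range(1,n):
    if 230<ce[i][0]<400 and st[i,4]>8: p=pt(c,*ce[i],.044); D.append(p); print(ce[i],st[i,4],p,tool(p))
for n_,u,v in [("L0",258,62),("L1",252,256)]: print(n_,tool(pt(c,u,v,.043)))
# cap top in hand: grey disc
g=cv2.cvtColor(im,cv2.COLOR_BGR2GRAY); r=g[280:345,280:360]; 
m=cv2.morphologyEx(((r>60)&(r<140)).astype(np.uint8),cv2.MORPH_CLOSE,np.ones((5,5)))
n,l,st,ce=cv2.connectedComponentsWithStats(m)
for i in range(1,n):
    if st[i,4]>800:
        cn=max(cv2.findContours((l==i).astype(np.uint8),0,1)[0],key=len); e=cv2.fitEllipse(cn)
        u=np.array(e[0])+[280,280]; print(e,u); print("cap",tool(pt(c,*u,.233)))
E
```

```text
90 ((319.2906799316406, 108.97089385986328), (35.03879165649414, 36.263694763183594), 174.7344512939453)
[0.58587576 0.10953721 0.057     ] [ 61.8  -0.5 141.8]
110 ((319.2874450683594, 109.13449096679688), (35.73473358154297, 36.94157791137695), 179.00198364257812)
[0.58575939 0.10959109 0.057     ] [ 61.7  -0.5 141.8]
130 ((319.158447265625, 109.05915832519531), (36.161521911621094, 37.66096878051758), 178.26280212402344)
[0.58585529 0.10966287 0.057     ] [ 61.8  -0.6 141.8]
150 ((319.1938171386719, 109.03369140625), (37.03708267211914, 38.168724060058594), 175.24212646484375)
[0.5858621  0.10962867 0.057     ] [ 61.8  -0.6 141.8]
[263.79365079  68.0952381 ] 63 [0.63286525 0.13835236 0.044     ] [ 93.2 -45.9 154.8]
[381.14634146  78.17073171] 41 [0.58720305 0.05341837 0.044     ] [ 85.7  50.3 154.9]
[258.1025641  250.64102564] 39 [0.48717342 0.21744761 0.044     ] [-72.  -59.5 154.9]
L0 [ 97.9 -50.5 155.8]
L1 [-78.3 -66.  155.9]
((39.603729248046875, 40.333736419677734), (64.33927917480469, 73.50445556640625), 88.74844360351562) [319.60372925 320.33373642]
cap [ -4.6   0.  -34.1]
```

```bash
python3 - <<'E'
from h import *
import pickle
c=pickle.load(open("w2.pkl","rb")); im=cv2.imread("pics/w2.png"); s=manip.state(); Q=q2R(s["tool_rot"]); tp=s["tool_pos"]
g=cv2.cvtColor(im,cv2.COLOR_BGR2GRAY)
print(g[312,284:358:2]); print(g[280:345:2,312])
for t in (45,55,65,75):
    m=(g>t).astype(np.uint8); m[:,:285]=0; m[:,356:]=0; m[:284]=0; m[340:]=0
    m=cv2.morphologyEx(m,cv2.MORPH_OPEN,np.ones((3,3)))
    n,l,st,ce=cv2.connectedComponentsWithStats(m,connectivity=4)
    k=1+np.argmax(st[1:,4]); cn=max(cv2.findContours((l==k).astype(np.uint8),0,1)[0],key=len)
    e=cv2.fitEllipse(cn); print(t,st[k],e,(Q.T@(pt(c,*e[0],.233)-tp)*1000).round(1))
E
```

```text
[ 41  36  35  34  93  99 101 100 101 100 102 103 104 103 103  99  81  49
  43  77  98  99  99  97  98  96  94  97  97  98  97 100  63  31  31  34
  38]
[ 34  35  33  35  79 102 101 100  97  98  99  95  98  99  67  75 103 101
 102 100  98  79  51  63  97  95  96  95  65 155 155 155 152]
45 [ 287  287   66   53 2822] ((319.8104248046875, 316.4110412597656), (58.00278091430664, 64.82410430908203), 90.17585754394531) [ -2.9   0.1 -34.1]
55 [ 287  287   66   53 2677] ((319.8880615234375, 316.33026123046875), (56.99018096923828, 64.97810363769531), 89.76382446289062) [ -2.8   0.1 -34.1]
65 [ 288  288   65   52 2545] ((319.7581481933594, 315.4115905761719), (53.51146697998047, 65.73181915283203), 92.13294219970703) [ -2.4   0.1 -34.1]
75 [ 292  288   61   52 2213] ((321.88470458984375, 313.2516174316406), (47.83263397216797, 63.28525924682617), 117.91065216064453) [ -1.4   0.9 -34.1]
```

```bash
python3 - <<'E'
from h import *
import pickle
c=pickle.load(open("w2.pkl","rb")); s=manip.state(); Q=q2R(s["tool_rot"]); tp=s["tool_pos"]
for z in (.229,.233,.237):
  for u,v in [(320,287.5),(320,336),(291.5,312),(348.5,312)]: print(z,(Q.T@(pt(c,u,v,z)-tp)*1000).round(1))
E
```

```text
0.229 [  7.1   0.1 -30.1]
0.229 [-15.2   0.2 -30.1]
0.229 [ -3.9 -10.9 -30.1]
0.229 [ -3.9  11.3 -30.1]
0.233 [  9.7   0.1 -34.1]
0.233 [-11.8   0.2 -34.1]
0.233 [ -0.9 -10.5 -34.1]
0.233 [ -0.9  10.9 -34.1]
0.237 [ 12.3   0.1 -38.1]
0.237 [ -8.5   0.2 -38.1]
0.237 [  2.1 -10.2 -38.1]
0.237 [  2.1  10.5 -38.1]
```

Call:
move_arm:
  increments: [30,-0.6,0,0,0,33,0,0,0,0,0,0,0,0.08,0,0,0,30,0,0,0,0,30,0,0,0,0,30,0,0,0,0,20,0,0,0,0,0,0,0]

```text
time: 5.95
tool_pos: [0.5831, 0.107, 0.0832]
tool_rot: [0.002, 0.969, -0.247, -0.005]
contact_force: [-0.6, -0.6, -0.5]
gripper_width: 0.284
grasp_force: 59.0
```

```bash
python3 - <<'E'
from h import *
import pickle
im,c=cam("wrist"); sc,d=cam("scene"); 
pickle.dump((c,d),open("w3.pkl","wb")); cv2.imwrite("pics/w3w.png",im); cv2.imwrite("pics/w3s.png",sc)
s=manip.state();print(s["tool_pos"],s["contact_force"])
a=cv2.resize(im[150:350,220:420],(400,400),interpolation=2); u=pix(d,[.586,.11,.06]).astype(int); print(u,pix(c,[.586,.11,.057]))
b=cv2.resize(sc[u[1]-40:u[1]+40,u[0]-40:u[0]+40],(400,400),interpolation=2); cv2.imwrite("pics/w3.png",np.hstack([a,b]))
E
```

```text
[0.58690065 0.10772666 0.08887124] [-0.06504297 -0.99748088 -0.26979395]
[405 180] [310.36829226 239.06391006]
```

View pics/w3.png

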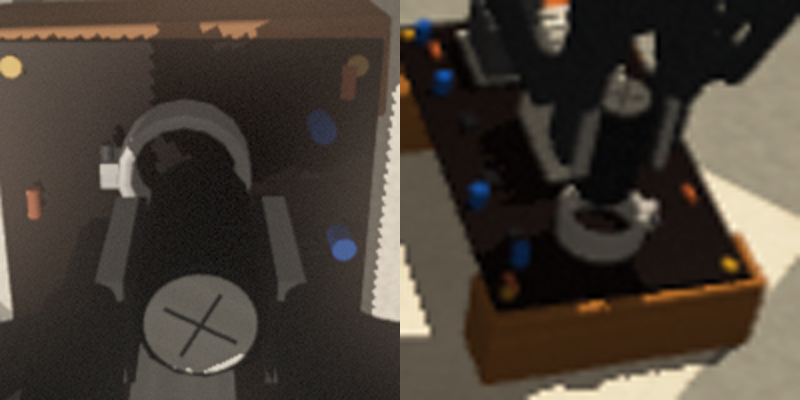

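The wrist view shows the ring about 7 px left of the cap, so the tool is laterally off. I'll let it settle, then remeasure.

Call:
move_arm:
  increments: [0,0,0,0,0,0,0,0,0,0,0,0,0,0,0]

```text
time: 6.3
tool_pos: [0.5889, 0.1087, 0.0917]
tool_rot: [-0.001, 0.969, -0.246, 0.002]
contact_force: [-0.6, 0.6, 0.4]
gripper_width: 0.284
grasp_force: 59.1
```

```bash
cat > m.py <<'E'
from h import *
im,c=cam("wrist"); cv2.imwrite("pics/w4.png",im)
s=manip.state(); Q=q2R(s["tool_rot"]); print(s["tool_pos"],R.from_matrix(Q).as_euler("xyz",degrees=True),s["contact_force"])
print("ring in tool", (Q.T@(np.array([.5859,.1096,.057])-s["tool_pos"])*1000).round(1), "pix",pix(c,[.5859,.1096,.057]))
# outer ring edges in row scan
g=cv2.cvtColor(im,cv2.COLOR_BGR2GRAY); print(g[214:236:4,270:356:2])
E
python3 m.py
```

```text
[0.58864521 0.10883943 0.09133029] [-1.79901824e+02 -1.59150319e-01 -2.84343279e+01] [ 0.59324512  1.1176129  -0.21182212]
ring in tool [-2.9  0.7 34.3] pix [319.43641818 239.85960149]
[[ 69  63  64  61  61  60  62  57  63  55  52  52  56  77  88  74  74  77
   85  83  85  84  82  82  82  80  84  80  84  80  83  85  80  77  68  70
   70  68  29  29  30  31  35]
 [ 66  65  59  62  61  60  57  58  55  42  33  49  83  84  72  83  84  81
   83  76  57  53  45  43  29  29  27  24  31  35  45  73  80  81  83  78
   73  69  60  34  23  30  22]
 [ 66  64  62  57  56  62  46  51  48  37  36  88 112 192  84  80  78  44
   31  45  46  46  40  40  44  40  33  30  28  29  24  28  25  43  71  80
   77  78  72  69  31  25  26]
 [ 65  63  61  63  58  64  97  79  55  71  87 139 211 194 159  52  30  30
   48  46  48  42  41  38  39  42  41  41  27  25  26  22  29  31  23  37
   75  81  80  70  52  24  27]
 [ 64  63  60  60  62  64  93  77  57  75 167 209 184 158  53  28  26  28
   29  42  41  31  27  33  29  25  30  27  31  20  22  17  29  29  25  25
   26  70  74  81  69  32  27]
 [ 64  61  59  61  52 142 185 185 184 181 191 195 166  79  30  27  27  34
   29  23  32  24  21  27  28  27  27  28  21  28  27  22  24  18  23  24
   27  61  76  78  77  37  21]]
```

Call:
move_arm:
  increments: [-1.4,0.8,7,0,0,0,0,6,0,0,0,0,0,0,0,0,0,0,0,0,0,0,0,0,0]

```text
time: 6.77
tool_pos: [0.5856, 0.1088, 0.0759]
tool_rot: [0.0, 0.969, -0.246, -0.0]
contact_force: [0.5, 0.2, -0.9]
gripper_width: 0.29
grasp_force: 59.1
```

```bash
python3 - <<'E'
from h import *
im,c=cam("wrist"); cv2.imwrite("pics/w5.png",im)
s=manip.state(); Q=q2R(s["tool_rot"]); tp=s["tool_pos"];print(tp,s["contact_force"])
r=np.array([.5859,.1096,.057]); print("ring in tool",(Q.T@(r-tp)*1000).round(1)); xt=Q[:,0]
u=pix(c,r+.0185*xt); v=pix(c,r+.0145*xt); print("pred outer,inner far edge",u,v)
g=cv2.cvtColor(im,cv2.COLOR_BGR2GRAY); k=int(u[1]); print(k-10,g[k-10:k+24,316:324].mean(1).astype(int))
k=int(v[1])+8; print(k,g[k:k+10:3,280:360:2])
E
```

```text
[0.58582164 0.10885533 0.07622043] [ 0.05312536  0.50921245 -0.60798856]
ring in tool [-0.3 -0.7 19.2]
pred outer,inner far edge [316.33635339 214.43577083] [316.35689725 221.76770364]
204 [29 31 39 63 69 70 70 70 69 71 71 75 83 85 81 80 77 74 51 27 22 19 22 22
 21 21 23 23 21 21 20 20 22 21]
229 [[45 35 27 88 69 79 82 78 79 42 38 46 23 25 17 21 27 20 20 25 20 24 14 22
  16 25  9 23 34 73 78 79 77 66 66 29 29 20 22 22]
 [57 74 75 82 81 80 82 76 35 28 33 42 42 25 23 20 18 27 20 24 25 23 16 18
  23 21 23 18 16 20 70 76 79 77 69 45 22 19 22 21]
 [53 74 78 79 77 79 76 29 24 19 19 28 23 22 19 24 19 14 22 16 28 20 21 24
  22 21 22 21 17 18 19 73 80 80 78 57 24 20 25 27]
 [67 71 78 77 79 80 47 29 29 22 27 24 26 22 19 16 23 19 22 25 16 15 21 23
  23 31 20 21 15 17 20 33 76 75 76 78 26 16 23 29]]
```

Call:
move_arm:
  increments: [0.4,-0.3,2,0,0,0,0,3,0,0,0,0,3,0,0,0,0,0,0,0]

```text
time: 7.15
tool_pos: [0.5858, 0.1088, 0.0674]
tool_rot: [0.0, 0.969, -0.246, -0.001]
contact_force: [-0.5, 0.1, -0.5]
gripper_width: 0.286
grasp_force: 59.1
```

No force with the cap's foot below rim height, so it is inside the ring. Continuing down.

Call:
move_arm:
  increments: [0,0,3,0,0,0,0,3,0,0,0,0,1.5,0,0,0,0,0,0,0,0,0,0,0,0]

```text
time: 7.57
tool_pos: [0.5862, 0.1089, 0.0606]
tool_rot: [0.0, 0.969, -0.246, -0.0]
contact_force: [0.3, -0.1, -0.6]
gripper_width: 0.286
grasp_force: 59.1
```

Call:
move_arm:
  increments: [0,0,1.5,0,0,0,0,1,0,0,0,0,0,0,0,0,0,0,0,0]

```text
time: 7.9
tool_pos: [0.5867, 0.1089, 0.059]
tool_rot: [-0.0, 0.969, -0.246, 0.0]
contact_force: [-1.8, -0.3, 4.2]
gripper_width: 0.284
grasp_force: 59.5
```

Floor contact at the expected height (4.2 N). Releasing.

Call:
move_arm:
  increments: [0,0,0,0,0.35,0,0,0,0,0.45,0,0,0,0,0.6,0,0,0,0,0.7,0,0,0,0,0.7,0,0,0,0,0.7,0,0,0,0,0.7,0,0,0,0,0.7]

```text
time: 8.57
tool_pos: [0.5863, 0.1089, 0.0583]
tool_rot: [0.0, 0.969, -0.246, -0.0]
contact_force: [-0.6, 0.6, -0.1]
gripper_width: 0.7
grasp_force: 0.0
```

Call:
move_arm:
  increments: [0,0,-15,0,0.7,0,0,-25,0,0.7,0,0,-30,0,0.7,0,0,-30,0,1,-20,0,-20,0,1,-20,0,0,0,1,0,0,0,0,1,0,0,0,0,1]

```text
time: 9.23
tool_pos: [0.5509, 0.1282, 0.1785]
tool_rot: [-0.0, 0.969, -0.245, 0.0]
contact_force: [0.4, -0.3, -0.7]
gripper_width: 1.0
grasp_force: 0.0
```

```bash
python3 - <<'E'
from h import *
import pickle
im,c=cam("wrist"); sc,d=cam("scene"); cv2.imwrite("pics/w6.png",im); cv2.imwrite("pics/s6.png",sc); pickle.dump(c,open("w6.pkl","wb"))
s=manip.state();print(s["tool_pos"],pix(c,[.5859,.1096,.093]))
b=cv2.resize(sc[120:230,340:450],(400,400),interpolation=2); cv2.imwrite("pics/v6.png",np.hstack([im[:400,160:560],b]))
E
```

```text
[0.55107114 0.12767161 0.17752311] [318.04311211 149.32499903]
```

View pics/v6.png

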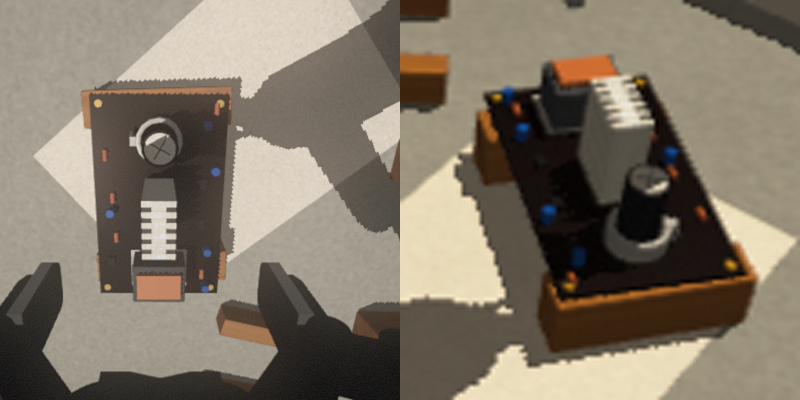

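The can stands in the ring: top at (320,148) in the wrist frame against a predicted (318,149), and upright in the scene view. The sink top spans u 300–336 and v 200–259. Computing the sink grasp.

```bash
python3 - <<'E'
from h import *
import pickle
c=pickle.load(open("w6.pkl","rb")); im=cv2.imread("pics/w6.png")
s=manip.state(); Q=q2R(s["tool_rot"]); tp=s["tool_pos"]; tool=lambda p:(Q.T@(p-tp)*1000).round(1)
m=cv2.inRange(cv2.cvtColor(im,cv2.COLOR_BGR2HSV),(15,100,90),(35,255,255))
n,l,st,ce=cv2.connectedComponentsWithStats(m)
for i in range(1,n):
    if 230<ce[i][0]<400 and st[i,4]>8: print(ce[i],tool(pt(c,*ce[i],.044)))
g=cv2.inRange(cv2.cvtColor(im,cv2.COLOR_BGR2GRAY),150,255); g[:190]=0;g[262:]=0;g[:,:290]=0;g[:,:][:,346:]=0
ys,xs=np.where(g); u0,u1=np.percentile(xs,[1,99]); v0,v1=ys.min(),ys.max(); print(u0,u1,v0,v1)
for u,v in [(u0,230),(u1+1,230),((u0+u1)/2,v0),((u0+u1)/2,v1+1)]: print(tool(pt(c,u,v,.103)))
print("ring",tool(np.array([.5859,.1096,.057])))
E
```

```text
[257.75806452 103.03225806] [ 67.  -48.3 133.4]
[380.60416667 102.72916667] [ 67.3  47.9 133.5]
[267.23809524 286.85714286] [-98.8 -48.6 133.5]
[370.84615385 286.76923077] [-98.6  48.3 133.6]
292.0 335.0 201 261
[-15.3 -18.8  74.5]
[-15.2  11.8  74.5]
[ 6.  -3.8 74.5]
[-40.2  -4.   74.5]
ring [ 39.3  -0.8 120.5]
```

Aligned, with the sink centre at tool (-16, -0.2).

Call:
move_arm:
  increments: [-16,-0.2,0,0,1,0,0,25,0,1,0,0,25,0,1,0,0,25,0,1,0,0,22,0,1,0,0,15,0,1,0,0,4,0,1,0,0,0,0,1]

```text
time: 10.0
tool_pos: [0.5359, 0.1351, 0.0599]
tool_rot: [0.001, 0.969, -0.246, -0.002]
contact_force: [-0.5, -0.7, -0.2]
gripper_width: 1.0
grasp_force: 0.0
```

Call:
move_arm:
  increments: [0,0,0,0,0.8,0,0,0,0,0.6,0,0,0,0,0.45,0,0,0,0,0.35,0,0,0,0,0.3,0,0,0,0,0.2,0,0,0,0,0,0,0,0,0,0]

```text
time: 10.67
tool_pos: [0.538, 0.136, 0.0634]
tool_rot: [-0.0, 0.969, -0.246, 0.001]
contact_force: [0.1, 1.1, 4.7]
gripper_width: 0.272
grasp_force: 60.1
```

Call:
move_arm:
  increments: [0,0,0,0,0,0,0,0,0,0,0,0,0,0,0]

```text
time: 10.92
tool_pos: [0.5379, 0.136, 0.0634]
tool_rot: [-0.0, 0.969, -0.246, 0.001]
contact_force: [0.1, 1.3, 5.4]
gripper_width: 0.271
grasp_force: 60.2
```

Call:
move_arm:
  increments: [0,0,-2,0,0,0,0,-4,0,0,0,0,-6,0,0,0,0,-8,0,0,0,0,-8,0,0,0,0,-8,0,0,0,0,-8,0,0,0,0,-8,0,0]

```text
time: 11.58
tool_pos: [0.5374, 0.1357, 0.1155]
tool_rot: [-0.0, 0.969, -0.246, 0.0]
contact_force: [0.6, 0.0, -4.9]
gripper_width: 0.277
grasp_force: 59.0
```

Call:
move_arm:
  increments: [0,0,-8,0,0,0,0,-8,0,0,0,0,-8,0,0,0,0,-8,0,0,0,0,-7,0,0,0,0,-5,0,0,0,0,-3,0,0,0,0,-1,0,0]

```text
time: 12.25
tool_pos: [0.5375, 0.1358, 0.163]
tool_rot: [-0.0, 0.969, -0.246, 0.0]
contact_force: [-0.9, -0.5, -4.5]
gripper_width: 0.274
grasp_force: 59.0
```

Call:
move_arm:
  increments: [0,0,0,0,0,0,0,0,0,0,0,0,0,0,0,0,0,0,0,0,0,0,0,0,0,0,0,0,0,0,0,0,0,0,0,0,0,0,0,0]

```text
time: 12.92
tool_pos: [0.5372, 0.1357, 0.1623]
tool_rot: [0.0, 0.969, -0.246, -0.0]
contact_force: [0.2, 0.5, -5.0]
gripper_width: 0.274
grasp_force: 59.0
```

```bash
python3 - <<'E'
from h import *
im,c=cam("wrist"); a=manip.state(); sc,d=cam("scene"); b=manip.state()
for s in (a,b): print(s["time"],s["tool_pos"],s["contact_force"],abs(s["joint_vel"]).max(),s["grasp_force"])
cv2.imwrite("pics/v7.png",np.hstack([im[:,130:530],cv2.resize(sc[60:220,320:480],(400,400),interpolation=2)]))
E
```

```text
12.9667 [0.53717717 0.1357358  0.1622862 ] [-0.55535705 -0.2433257  -5.69103644] 0.0026782379152679135 58.994062542915344
13.0167 [0.53718974 0.13570265 0.16233681] [ 0.0997577   0.1886779  -5.42901314] 0.0018946093824473336 58.99413764476776
```

View pics/v7.png

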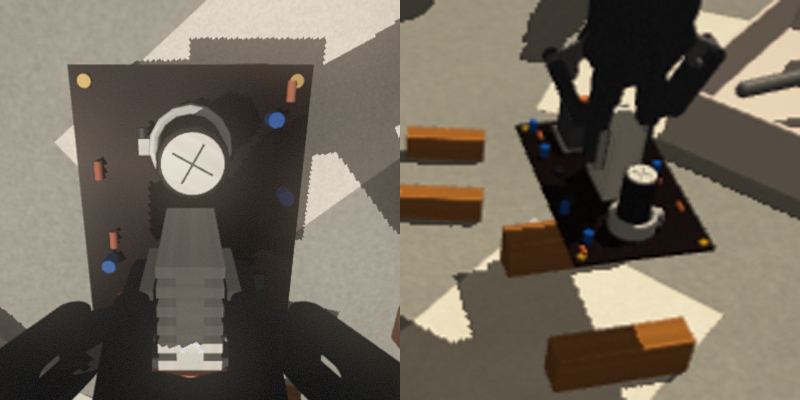

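The board is clear of the blocks, with the can standing in the ring at wrist pixel (322,162). A quick level check from the front corner dots, then hand in.

```bash
python3 - <<'E'
from h import *
im,c=cam("wrist"); s=manip.state(); Q=q2R(s["tool_rot"])
m=cv2.inRange(cv2.cvtColor(im,cv2.COLOR_BGR2HSV),(15,100,90),(35,255,255))
n,l,st,ce=cv2.connectedComponentsWithStats(m)
P=[ce[i] for i in range(1,n) if st[i,4]>20 and 60<ce[i][1]<100 and 190<ce[i][0]<450]; print(P)
z0=.044+.1623-.0634
for z in (z0-.008,z0,z0+.008):
    a,b=pt(c,*P[0],z),pt(c,*P[-1],z); print(z,np.linalg.norm(a-b),(Q.T@(a-s["tool_pos"])*1000).round(1),(Q.T@(b-s["tool_pos"])*1000).round(1))
E
```

```text
[array([213.42045455,  80.21590909]), array([428.00735294,  79.70588235])]
0.13489999999999996 0.10098792443501485 [ 82.7 -49.2  27.4] [83.  51.8 27.4]
0.14289999999999997 0.09622832437119959 [ 82.6 -46.8  19.4] [82.9 49.4 19.4]
0.15089999999999998 0.09146872430738434 [ 82.5 -44.4  11.4] [82.8 47.  11.4]
```

The dots are 96.2 mm apart at the expected height, the same as before the lift, so the board is level. Handing in.

```bash
python3 -c "
from plant import manip
print(manip.job_done())"
```

```text
the job is handed in; nothing more can be done
None
```

The wide capacitor is standing in the clamp ring and the board is held level and steady about 10 cm above its blocks; I handed the job in at about 13 s, and no verdict came back.

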